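# Put the short spanner away in the push-push drawer

## Task

Press the front of the closed drawer so that it pops open, lay the shorter of the two loose spanners flat inside it, then press the drawer home until it latches and let go: it must stay shut. Leave the longer spanner and the roll of black tape where they are.

Things in the scene. Friction and masses are not known exactly. Their poses are not given: they have to be found in the camera images.
- drawer_unit: Low grey sheet-steel case, 150 deep (x) x 246 wide (y) x 62 mm high, fixed to the table, with one drawer. Origin: centre of the case's underside, on the table; its -x axis points out of the front (the way the drawer opens), z up. It is turned by a different yaw each time.
- drawer (a joint): Drawer travel (m) along the unit's -x: 0 to 0.001 shut and latched, 0.100 fully open, -0.009 end stop. Push-push: each press to the end stop (8 mm past 0) and let-go changes the latch: a shut drawer is released and a spring drives it out to 0.100; an open one comes back to 0 and stays latched. Spring 1.5 N open, 4 N shut; a slow press takes up to 7 N, more only at the end stop.
- drawer_front (a point): Centre of the outer face of the drawer front, on a flat steel push plate 90 wide x 30 mm high, 34 mm above the table; moves with the drawer, axes as the unit's. The panel round it is 246 wide, 4 to 60 mm above the table, 2 mm behind the plate's face. Latched, panel and case are 12 mm apart (3 mm at the end stop). Push along the unit's +x.
- drawer_floor (a point): Centre of the drawer's inner floor, 12 mm above the table; moves with the drawer, axes as the unit's. Inside it is 88 mm (x) x 216 mm (y); side and rear walls rise 22 mm above the floor, the front panel 48 mm. Only when open is it clear of the case's roof; the inside then begins 24 mm in front of the case.
- spanner_short: The shorter combination spanner, brown steel, 179 long x 29 wide x 10 mm thick, 0.18 kg, lying flat. Origin: middle of its underside; long axis along its y, z up. The shank is 15 mm wide (x from -9 to +6 mm) and 8 mm thick: take it across the shank at the middle.
- spanner_long: The longer combination spanner, same look, 218 long x 36 wide x 10 mm; stays where it is. Origin: middle of its underside, long axis along its y. The two spanners lie roughly crosswise to the robot, end to end; either may be the left one.
- tape_roll: Small roll of black tape lying flat, 53 mm across, 19 mm high; stays where it is. Origin: centre of its underside.

How it is judged:
By the outcome, as a careful person would: the job done as asked, in the order asked, and still so for the second after the job is handed in, with the robot touching nothing.
It also fails if it takes over 64 s, if anything falls off the work surface, if the arm or the gripper's body presses on something with over 40 N, if the wrist force passes 120 N, or if a joint passes its speed limit or range.

## Robot

A 6-joint arm with a two-finger parallel gripper is mounted at the origin on a cart in front of the work surface, level with it; the furniture and walls round the work are solid. World frame = base frame: x ahead of the robot, y to its left, z up, the work surface at z = 0. Lengths are in m, angles in rad, forces in N, time in s.
With the tool pointing down it reaches from about 0.325 to 0.875 m from the base axis. Payload 4.4 kg.
Tool frame: the origin (TCP) lies at the very end of the fingers, on their centre line; the grasp point (between the pads) lies r.hold_point_z behind it (r.hold_point_z is the distance from the TCP to the grasp point, in m); z points along the fingers, y is the direction in which the jaws open and shut (so a half turn about z gives the same grasp; the last joint's range is limited). The gripper opens to 85 mm and grips with 20 to 120 N. Pads are 22 mm wide; open, the fingers measure 114 mm over their backs; the gripper's body (76 mm by 85 mm) begins 54 mm behind the grasp point. The pads swing forward as they close: fully open they stand 13 mm farther back than shut.
Start: joints at [-1.369, 0.207, 1.542, -0, 1.393, -0.15], TCP at [0.199, -0.54, 0.204] pointing down, gripper open.
Joint ranges: [-2.73, 2.73], [-0.86, 2.22], [0.23, 2.46], [-1.11, 4.25], [0.08, 2.63], [-2.82, 2.82]. Speed limits (rad/s): [2.79, 2.79, 3.14, 3.14, 3.14, 3.14].

## Interface

Orientations are given as a unit quaternion [x, y, z, w].
In Python, from rig import r gives the robot as it stands.
- The arm moves only by the tool send_rows, never from a script. Its argument "moves" is text: rows parted by semicolons, each of 6 numbers parted by spaces: the shift along the tool's x, y, z in m, then the turn, a rotation vector about the tool's x, y, z in rad. A call has 1 to 10 rows; each row is the pose to reach, as a shift and turn from the pose commanded when the call began, along the tool's axes at that moment; what a row does not reach only later rows make up. A row lasts 1/10 s, in which the tool goes at most 50 mm and 8.59 degrees, less where a joint would pass 70% of its speed; a pose out of reach is approached as far as the arm can. A call with a gripper value outside its range is refused whole. "fingers" is the finger opening in m, from 0 to 0.0854, set as the call begins (left out, the last holds). The fingers move at their own pace and stop on an object; the grip force is fixed at half the most. Time passes only in rows, so rows that repeat a pose let the fingers close. It gives the time, the measured TCP pose, the force and the opening at its end, in the units of the state.
- r.sense(): the state, without advancing time (a new reading comes with each control period).
- r.grab_frame(name): name is "side" or "top"; returns a dict with "frame" (480x640x3 uint8, red, green, blue), "K" (3x3 intrinsics, pixels), "origin" and "attitude" of the camera in the world. Camera axes: x right, y down, z forward; pixel columns grow to the right and rows downward; lengths in m; the calibration is good to about 2 mm. A picture is of the moment at which its call begins. There is no depth.
- r.sign_off(): hands the job in, once; it reports no verdict.
Trained networks look in a picture, given as the dict that the camera call returned (one of the last four; its "shot" number tells which), for a name from the list of things; names that differ only in an ending like _2 or _b are one class to them, and where a whole thing is asked for, a point or a joint stands for the part that bears it (a point fixed in the world has none). Each returns a list of dicts, best first, with "score" (0 to 1); they miss things now and then, are a little off and sometimes report something else, mostly with a low value. They report only what shows in the picture. A call takes as long as a camera call.
- r.spot_in(thing, picture): "point" ([column, row] in pixels, amid what is visible of it).
- r.masks_of(thing, picture): "mask" (480x640 bool, what is visible of it) and "point" ([column, row] in pixels, amid what is visible of it).
- r.spot_point(thing, picture): "point" ([column, row] in pixels: a listed point, or the origin of a listed thing).
The state is a dict: "time_s": time; "qpos": joint angles; "qd": joint speeds; "tau": joint torques, N m; "ee_pos": TCP position; "eef_rot": TCP orientation; "ft_force": force on the tool from outside, world axes, zero at the start; "ft_torque": the same for the moment, N m; "finger_gap": opening from 0.0 (shut) to 1.0 (fully open).
Only numpy, scipy, OpenCV 4.12 (cv2) and the standard library are available. Lean on these libraries where they do the work, as an engineer would, in place of code of your own. Each camera call takes 0.05 s, during which the arm holds its last target.

## Working session

There is one attempt and no reset: what is moved stays moved. The work goes in short steps, Python scripts to look and compute and a tool call to move; the robot and the scene stay as the last step left them, time stands still between calls to the robot, and variables do not carry over. Pictures are saved under pics/ and viewed, and the job is handed in when it is done.

Besides the shell and the picture viewer there is one more tool, called after ">>>" as a command line: name --argument value ..., lists and objects as JSON in quotes. send_rows: Moves the arm, as the interface text tells. Its arguments: {"type":"object","properties":{"moves":{"type":"string"},"fingers":{"type":"number"}},"required":["moves"]}

```bash
ls; mkdir -p pics; python3 - <<'E'
from rig import r
import cv2, json
s=r.sense();print(s, r.hold_point_z)
for n in("side","top"):
    p=r.grab_frame(n);cv2.imwrite(f"pics/{n}0.png",p["frame"][:,:,::-1]);print(n,p["K"],p["origin"],p["attitude"])
    for t in("drawer_unit","drawer_front","drawer_floor","spanner_short","spanner_long","tape_roll"):
        print(t,[(d["point"],round(d["score"],2)) for d in r.spot_point(t,p)][:3])
E
```

```text
pics
{'time_s': 0.0, 'qpos': array([-1.36848326e+00,  2.07435330e-01,  1.54299584e+00, -1.83017164e-05,
        1.39354539e+00, -1.50525589e-01]), 'qd': array([ 0.00082495,  0.00075665,  0.00045188, -0.00016848, -0.00137941,
       -0.00080501]), 'tau': array([-1.36067505e-03, -3.83037972e+01, -2.91597247e+01, -3.62781511e-04,
        1.05308022e-02, -2.70083433e-06]), 'ee_pos': array([ 0.19849457, -0.53874108,  0.20299731]), 'eef_rot': array([ 9.84477446e-01,  1.75507084e-01, -3.98631906e-05, -1.19131975e-03]), 'ft_force': array([ 0.29586701, -0.33869112, -0.98209516]), 'ft_torque': array([-0.00784022,  0.03114141,  0.01438213]), 'finger_gap': 0.9992704337882307} 0.0187
side [[464.78987773   0.         312.35637385]
 [  0.         464.78987773 245.71650872]
 [  0.           0.           1.        ]] [0.23269624 0.59155175 0.58931647] [-0.18145015  0.87578457 -0.4401395   0.07971482]
drawer_unit [([322.4, 191.2], 0.8)]
drawer_front []
drawer_floor [([342.3, 193.9], 0.67)]
spanner_short [([321.5, 293.2], 0.76), ([362.3, 193.1], 0.74)]
spanner_long [([261.0, 391.9], 0.93)]
tape_roll [([253.8, 293.3], 0.71)]
top [[619.26998339   0.         322.66435354]
 [  0.         619.26998339 242.75967895]
 [  0.           0.           1.        ]] [ 0.44592523 -0.08956911  1.30169498] [-0.70128308  0.71203376 -0.01862055  0.02938082]
drawer_unit [([459.8, 217.2], 0.92), ([291.9, 282.3], 0.36)]
drawer_front [([452.1, 262.7], 0.97)]
drawer_floor [([455.9, 236.9], 0.58)]
spanner_short [([290.6, 282.6], 0.6)]
spanner_long [([182.1, 284.3], 0.89)]
tape_roll [([270.7, 227.4], 0.65)]
```

View pics/top0.png

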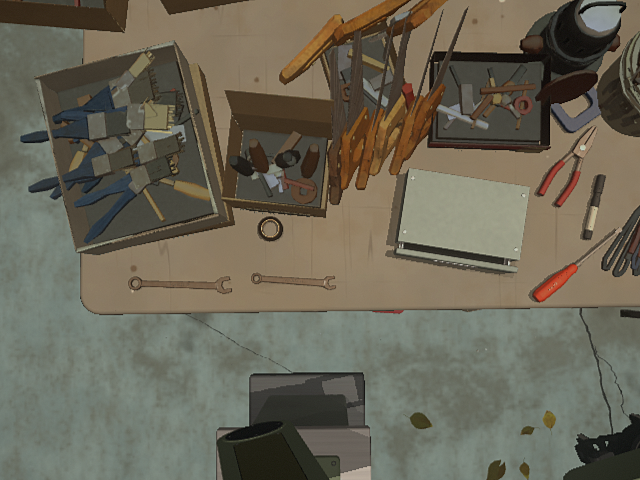

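View pics/side0.png

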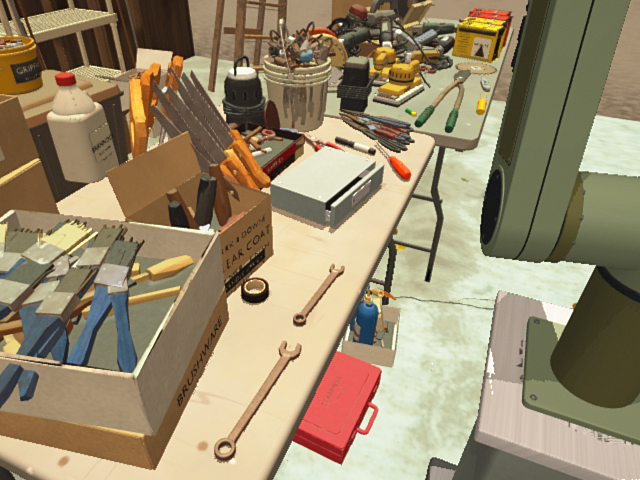

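The top view shows the drawer unit at (460,217) with its front facing down the image. The short spanner is at (291,282), the long one at (180,284), and the tape at (271,228). Next I'll measure these.

```bash
cat > h.py <<'E'
import numpy as np, cv2
from scipy.spatial.transform import Rotation as R
def ray(p,uv,z):
    K=p["K"];d=R.from_quat(p["attitude"]).apply(np.linalg.inv(K)@[uv[0],uv[1],1.]);o=np.array(p["origin"])
    return o+d*(z-o[2])/d[2]
def proj(p,X):
    c=R.from_quat(p["attitude"]).inv().apply(np.array(X)-p["origin"]);u=c@p["K"].T
    return u[...,:2]/u[...,2:]
E
python3 - <<'E'
from rig import r
from h import *
for n in("top","side"):
    p=r.grab_frame(n); print(n)
    for t,z in(("spanner_short",.005),("spanner_long",.005),("tape_roll",.01),("drawer_unit",.062)):
        for d in r.masks_of(t,p)[:2]:
            m=d["mask"].astype(np.uint8)
            v,u=np.nonzero(m)
            P=np.array([ray(p,q,z)[:2] for q in zip(u,v)])
            (c,wh,a)=cv2.minAreaRect((P*1000).astype(np.float32))
            print(t,round(d["score"],2),len(u),"rect",np.round(c),np.round(wh),round(a,1),"mean",P.mean(0).round(4))
            if t.startswith("spanner"):
                w,V=np.linalg.eigh(np.cov(P.T)); print("  axis",np.degrees(np.arctan2(V[1,1],V[0,1])))
    f=p["frame"]
    if n=="top":
        cv2.imwrite("pics/u1.png",cv2.resize(f[150:290,375:545,::-1],None,fx=4,fy=4,interpolation=2))
        cv2.imwrite("pics/s1.png",cv2.resize(f[210:310,200:350,::-1],None,fx=5,fy=5,interpolation=2))
    for t,z in (("drawer_front",.034),("spanner_short",0),("spanner_long",0),("tape_roll",0),("drawer_unit",0)):
        for d in r.spot_point(t,p)[:1]: print(t,d["point"],ray(p,d["point"],z).round(4))
E
```

```text
top
spanner_short 0.98 610 rect [453.  -7.] [172.  29.] 89.1 mean [ 0.4557 -0.0164]
  axis 85.8744315952787
spanner_long 0.93 745 rect [451. 232.] [215.  31.] 89.1 mean [0.4523 0.2278]
  axis 87.77438172382337
spanner_long 0.24 1710 rect [ 500. -348.] [259.  31.] 79.6 mean [ 0.5003 -0.3455]
  axis 79.73925126585797
tape_roll 0.76 299 rect [566.  39.] [52. 47.] 44.3 mean [0.5671 0.039 ]
drawer_unit 0.55 10962 rect [ 571. -351.] [255. 179.] 80.2 mean [ 0.5718 -0.3496]
spanner_short [292.3, 283.1] [ 0.4507 -0.0054  0.    ]
spanner_long [181.8, 284.3] [0.4516 0.2274 0.    ]
tape_roll [269.1, 227.7] [0.5683 0.0423 0.    ]
drawer_unit [459.2, 216.3] [ 0.5859 -0.3587  0.    ]
side
spanner_short 0.91 539 rect [457.  -3.] [179.  27.] 86.0 mean [0.4573 0.0024]
  axis 84.83555902093528
spanner_long 0.94 1386 rect [452. 235.] [214.  36.] 88.8 mean [0.4529 0.246 ]
  axis 87.69784797976911
spanner_long 0.7 1492 rect [ 513. -390.] [344.  68.] 79.9 mean [ 0.5151 -0.3692]
  axis 83.00158682512375
tape_roll 0.74 551 rect [567.  42.] [50. 69.] 27.2 mean [0.5663 0.0429]
drawer_unit 0.63 5905 rect [ 560. -310.] [327. 216.] 79.7 mean [ 0.5574 -0.2937]
spanner_short [320.5, 293.2] [ 0.4558 -0.0079  0.    ]
spanner_long [261.6, 390.9] [0.4559 0.2257 0.    ]
tape_roll [255.2, 292.2] [0.5677 0.0391 0.    ]
drawer_unit [322.9, 188.4] [ 0.5963 -0.3714  0.    ]
```

```bash
sleep 1
```

```text
(no output)
```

View pics/u1.png

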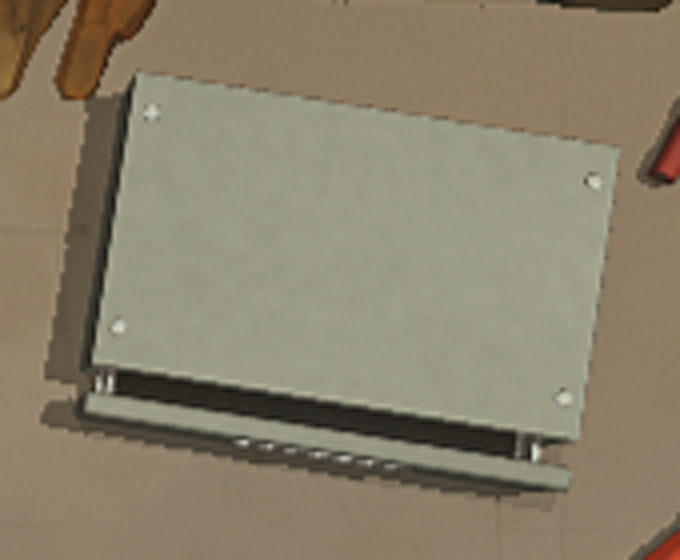

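View pics/s1.png

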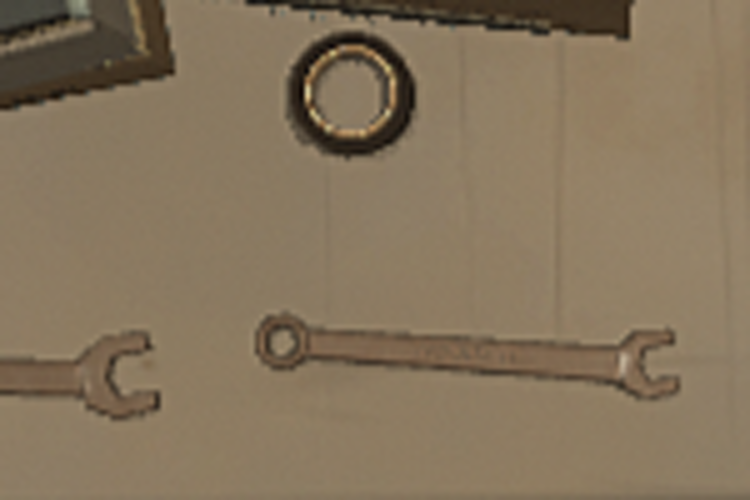

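```bash
python3 - <<'E'
from rig import r
from h import *
p=r.grab_frame("top")
c=[np.array(ray(p,(375+(x-1.5)/4,150+(y-1.5)/4),.062))[:2] for x,y in((135,72),(620,148),(580,440),(92,365))]
print(np.round(c,4)); A,B,C,D=c
for a,b in((A,B),(D,C),(A,D),(B,C)): d=b-a;print(np.linalg.norm(d).round(4),np.degrees(np.arctan2(d[1],d[0])).round(2))
print("centre",np.mean(c,0))
for q in((255,341),(680,360),(467,352),(350,95)): print(q,ray(p,(200+(q[0]-2)/5,210+(q[1]-2)/5),.008).round(4))
for q in((85,400),(572,477),(84,410),(570,488)): print("panel",ray(p,(375+(q[0]-1.5)/4,150+(q[1]-1.5)/4),.060).round(4))
E
```

```text
[[ 0.6797 -0.2466]
 [ 0.6368 -0.4887]
 [ 0.4905 -0.4634]
 [ 0.5318 -0.2215]]
0.2458 -100.04
0.2453 -99.69
0.15 170.39
0.1485 170.2
centre [ 0.58469972 -0.35503655]
(255, 341) [0.463  0.0812 0.008 ]
(680, 360) [ 0.4525 -0.0963  0.008 ]
(467, 352) [ 0.4571 -0.0075  0.008 ]
(350, 95) [0.5656 0.0405 0.008 ]
panel [ 0.5144 -0.2178  0.06  ]
panel [ 0.4722 -0.4593  0.06  ]
panel [ 0.5094 -0.2172  0.06  ]
panel [ 0.4667 -0.4581  0.06  ]
```

```bash
cat >> h.py <<'E'
C=np.array([.5847,-.3550]); YAW=np.radians(-9.8); U=np.array([np.cos(YAW),np.sin(YAW)]); V=np.array([-U[1],U[0]])
def unit(x,y=0): return C+x*U+y*V
def tgt(r,xy,z,ya):
    "ya: world angle of tool y, rad; tool down"
    s=r.sense(); R0=R.from_quat(s["eef_rot"])
    y=np.array([np.cos(ya),np.sin(ya),0]);zz=np.array([0,0,-1.]);x=np.cross(y,zz)
    R1=R.from_matrix(np.c_[x,y,zz])
    d=R0.inv().apply(np.r_[xy,z]-s["ee_pos"]); w=(R0.inv()*R1).as_rotvec()
    print("pos",s["ee_pos"].round(4),"delta",d.round(4),"rot",w.round(3),"t",s["time_s"])
E
python3 - <<'E'
from rig import r
from h import *
p=r.grab_frame("side"); f=p["frame"].copy()
H=np.array([[*unit(sx*.075,sy*.123),z] for sx in(-1,1) for sy in(-1,1) for z in (0,.062)]+[[*unit(-.1,sy*.045),z] for sy in(-1,1) for z in(.019,.049)])
for q in proj(p,H): cv2.circle(f,tuple(int(v) for v in q.round()),1,(255,0,0),-1)
for a in((.463,.0812,.008),(.4525,-.0963,.008),(.4571,-.0075,.008)):
    q=proj(p,a);cv2.circle(f,tuple(int(v) for v in q.round()),1,(255,0,0),-1)
cv2.imwrite("pics/sc.png",cv2.resize(f[130:340,230:400,::-1],None,fx=3.5,fy=2.8*1.25,interpolation=2)[:,:])
tgt(r,unit(-.155),.2,YAW); tgt(r,unit(-.155),.03,YAW)
E
```

```text
pos [ 0.1987 -0.5396  0.2042] delta [ 0.2918 -0.1174  0.0042] rot [ 0.     0.    -1.047] t 1.8
pos [ 0.1987 -0.5396  0.2042] delta [ 0.2918 -0.1174  0.1742] rot [ 0.     0.    -1.047] t 1.8
```

```bash
python3 -c "
import cv2;i=cv2.imread('pics/sc.png');print(i.shape);cv2.imwrite('pics/sc2.png',i[:600])"
```

```text
(735, 595, 3)
```

View pics/sc2.png

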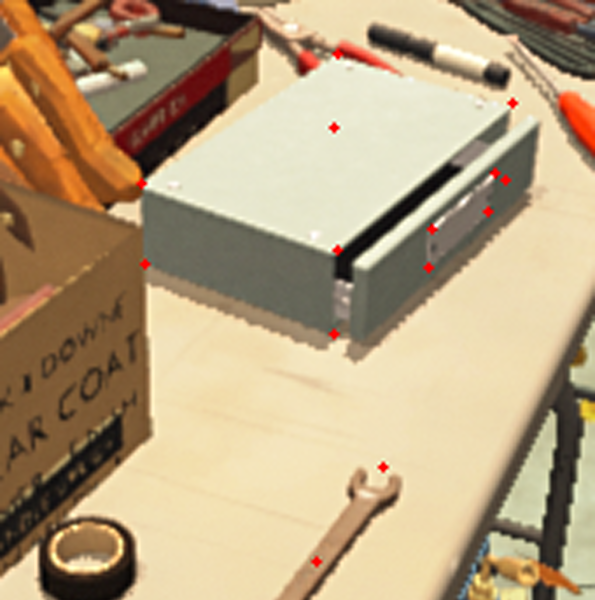

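The projected model lines up with the side view: the unit's corners are at about (335,250) and (335,334) in the crop, and the plate at about (460,225). Moving to in front of the plate.

>>> send_rows --moves "0.05 -0.02 0 0 0 -0.15;0.1 -0.04 0 0 0 -0.3;0.145 -0.06 0 0 0 -0.45;0.19 -0.08 0 0 0 -0.6;0.235 -0.1 0 0 0 -0.75;0.27 -0.11 0 0 0 -0.9;0.292 -0.117 0 0 0 -1.047;0.292 -0.117 0 0 0 -1.047;0.292 -0.117 0.03 0 0 -1.047;0.292 -0.117 0.06 0 0 -1.047" --fingers 0

```text
time_s: 2.8
ee_pos: [0.4328, -0.3304, 0.1449]
eef_rot: [0.766, 0.643, -0.0, 0.002]
ft_force: [-0.9, -0.6, -0.9]
finger_gap: -0.006
```

```bash
python3 - <<'E'
from rig import r
from h import *
tgt(r,unit(-.155),.03,YAW); print(r.sense()["ft_force"])
E
```

```text
pos [ 0.4328 -0.3304  0.1449] delta [ 0.002  -0.0014  0.1149] rot [ 0.003  0.003 -0.002] t 2.8
[-0.88527002 -0.59791672 -0.8670581 ]
```

>>> send_rows --moves "0.002 -0.001 0.04 0 0 0;0.002 -0.001 0.08 0 0 0;0.002 -0.001 0.114 0 0 0;0.002 -0.001 0.114 0 0 0;0.002 0.01 0.114 0 0 0;0.002 0.02 0.114 0 0 0;0.002 0.025 0.114 0 0 0;0.002 0.03 0.114 0 0 0;0.002 0.033 0.114 0 0 0;0.002 0.033 0.114 0 0 0"

```text
time_s: 3.8
ee_pos: [0.4659, -0.3328, 0.0308]
eef_rot: [0.765, 0.644, 0.0, 0.001]
ft_force: [0.5, 0.8, 0.7]
finger_gap: 0.003
```

```bash
python3 - <<'E'
from rig import r
from h import *
tgt(r,unit(-.122),.03,YAW); print(r.sense()["ft_force"])
p=r.grab_frame("side");cv2.imwrite("pics/s2.png",cv2.resize(p["frame"][130:270,250:450,::-1],None,fx=4,fy=4))
E
```

```text
pos [ 0.4659 -0.3328  0.0308] delta [-0.0016 -0.0011  0.0008] rot [0.001 0.001 0.001] t 3.8
[0.50888853 0.83575939 0.7066605 ]
```

View pics/s2.png

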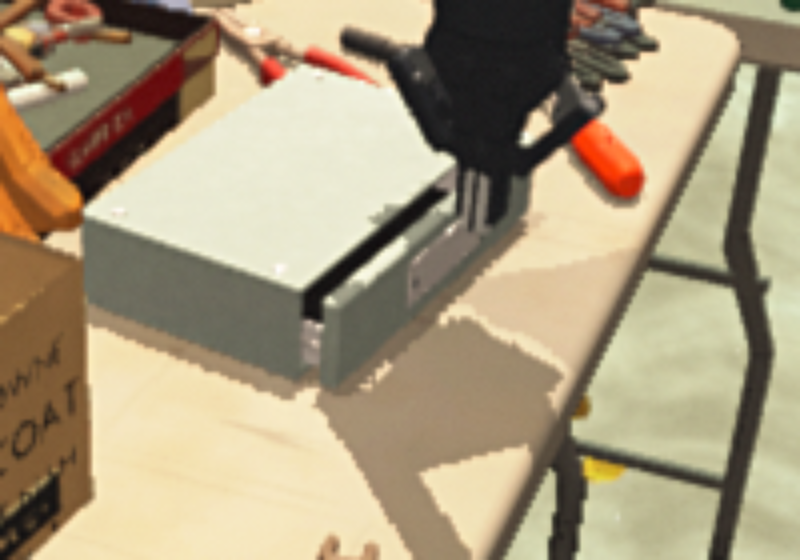

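The fingers stand in front of the plate at (480,215) in the crop. The knuckles are clear above the panel. Pressing in steps.

>>> send_rows --moves "-0.001 0.003 0 0 0 0;-0.001 0.006 0 0 0 0;-0.001 0.008 0 0 0 0;-0.001 0.01 0 0 0 0;-0.001 0.01 0 0 0 0"

```text
time_s: 4.35
ee_pos: [0.475, -0.3353, 0.0302]
eef_rot: [0.765, 0.644, 0.0, 0.0]
ft_force: [-0.3, -0.7, -0.2]
finger_gap: 0.001
```

>>> send_rows --moves "0 0.002 0 0 0 0;0 0.004 0 0 0 0;0 0.005 0 0 0 0;0 0.006 0 0 0 0;0 0.006 0 0 0 0"

```text
time_s: 4.85
ee_pos: [0.4799, -0.336, 0.0301]
eef_rot: [0.765, 0.644, -0.0, -0.001]
ft_force: [-4.7, 0.7, 2.5]
finger_gap: -0.002
```

>>> send_rows --moves "0 0.002 0 0 0 0;0 0.004 0 0 0 0;0 0.005 0 0 0 0;0 0.006 0 0 0 0;0 0.006 0 0 0 0"

```text
time_s: 5.35
ee_pos: [0.4867, -0.3373, 0.0301]
eef_rot: [0.765, 0.644, 0.0, -0.0]
ft_force: [-4.1, 0.9, 1.9]
finger_gap: 0.005
```

>>> send_rows --moves "0 0.001 0 0 0 0;0 0.002 0 0 0 0;0 0.003 0 0 0 0;0 0.003 0 0 0 0"

```text
time_s: 5.75
ee_pos: [0.4891, -0.3377, 0.03]
eef_rot: [0.765, 0.644, -0.0, -0.001]
ft_force: [-5.4, 0.1, 2.1]
finger_gap: -0.001
```

>>> send_rows --moves "0 0.001 0 0 0 0;0 0.002 0 0 0 0;0 0.002 0 0 0 0"

```text
time_s: 6.05
ee_pos: [0.4892, -0.3376, 0.0299]
eef_rot: [0.765, 0.644, -0.002, -0.002]
ft_force: [-11.4, 0.4, 6.1]
finger_gap: 0.0
```

>>> send_rows --moves "0 0.001 0 0 0 0;0 0.001 0 0 0 0;0 -0.02 0 0 0 0;0 -0.045 0 0 0 0;0 -0.07 0 0 0 0;0 -0.095 0 0 0 0;0 -0.12 0 0 0 0;0 -0.145 0 0 0 0;0 -0.15 0 0 0 0;0 -0.15 0 0 0 0"

```text
time_s: 7.05
ee_pos: [0.3447, -0.3133, 0.0307]
eef_rot: [0.765, 0.644, 0.001, 0.002]
ft_force: [0.2, -0.1, -0.1]
finger_gap: 0.004
```

```bash
python3 - <<'E'
from rig import r
from h import *
p=r.grab_frame("side");cv2.imwrite("pics/s3.png",cv2.resize(p["frame"][130:330,250:450,::-1],None,fx=3,fy=3))
for n in("side","top"):
    p=r.grab_frame(n)
    for t,z in (("drawer_front",.034),("drawer_floor",.012),("spanner_short",.0)):
        for d in r.spot_point(t,p)[:1]: print(n,t,d["score"],d["point"],ray(p,d["point"],z).round(4))
print(unit(-.2),unit(-.143))
sx=np.array([.4571,-.0075]); tgt(r,sx,.15,np.radians(-3.4))
E
```

```text
side drawer_front 0.89 [399.5, 211.0] [ 0.3829 -0.2943  0.034 ]
side drawer_floor 0.82 [376.9, 205.8] [ 0.4432 -0.3294  0.012 ]
side spanner_short 0.84 [322.9, 295.3] [ 0.4496 -0.0044  0.    ]
top drawer_front 0.59 [444.5, 312.7] [ 0.3861 -0.3162  0.034 ]
top drawer_floor 0.88 [448.0, 282.2] [ 0.4478 -0.3291  0.012 ]
top spanner_short 0.96 [290.8, 282.7] [ 0.4516 -0.0023  0.    ]
[ 0.38761842 -0.3209581 ] [ 0.44378667 -0.33066004]
pos [ 0.3442 -0.3127  0.0301] delta [ 0.3199  0.0595 -0.1199] rot [ 0.     0.    -0.111] t 7.5
```

View pics/s3.png

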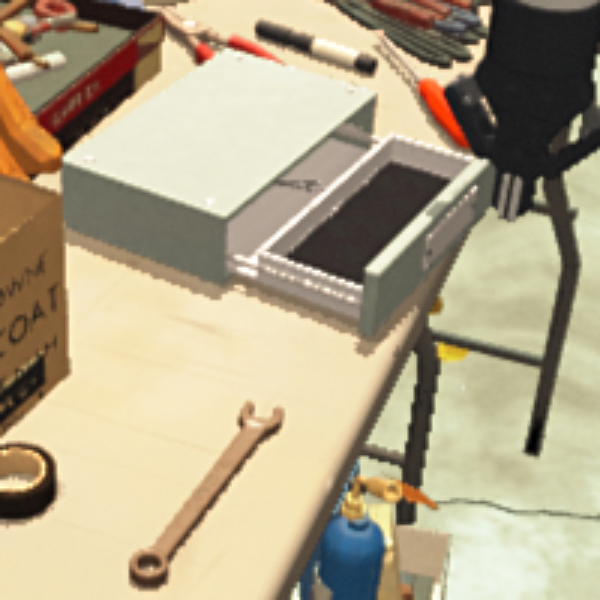

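The drawer is open, with its floor at about (360,225) in the crop and nothing in it. Going over the spanner.

>>> send_rows --moves "0 0 -0.05 0 0 0;0.01 0.005 -0.1 0 0 0;0.05 0.015 -0.12 0 0 0;0.1 0.025 -0.12 0 0 -0.05;0.15 0.035 -0.12 0 0 -0.11;0.2 0.045 -0.12 0 0 -0.11;0.25 0.055 -0.12 0 0 -0.11;0.29 0.06 -0.12 0 0 -0.11;0.32 0.06 -0.12 0 0 -0.11;0.32 0.06 -0.12 0 0 -0.11" --fingers 0.045

```text
time_s: 8.5
ee_pos: [0.4576, -0.004, 0.1501]
eef_rot: [0.726, 0.687, 0.0, -0.0]
ft_force: [0.3, -0.4, 0.7]
finger_gap: 0.529
```

```bash
python3 - <<'E'
from rig import r
from h import *
sx=np.array([.4560,-.0065]); tgt(r,sx,.003,np.radians(-3.4))
E
```

```text
pos [ 0.4576 -0.004   0.1501] delta [-0.0028 -0.0014  0.1471] rot [-0.    -0.001  0.004] t 8.5
```

>>> send_rows --moves "-0.003 -0.001 0.04 0 0 0;-0.003 -0.001 0.08 0 0 0;-0.003 -0.001 0.11 0 0 0;-0.003 -0.001 0.13 0 0 0;-0.003 -0.001 0.138 0 0 0;-0.003 -0.001 0.143 0 0 0;-0.003 -0.001 0.147 0 0 0;-0.003 -0.001 0.147 0 0 0"

```text
time_s: 9.3
ee_pos: [0.4568, -0.0107, 0.0037]
eef_rot: [0.728, 0.685, 0.0, 0.001]
ft_force: [-0.5, 0.2, -0.7]
finger_gap: 0.531
```

```bash
python3 - <<'E'
from rig import r
from h import *
p=r.grab_frame("side");cv2.imwrite("pics/s4.png",cv2.resize(p["frame"][200:350,230:430,::-1],None,fx=4,fy=4))
E
```

```text
(no output)
```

View pics/s4.png

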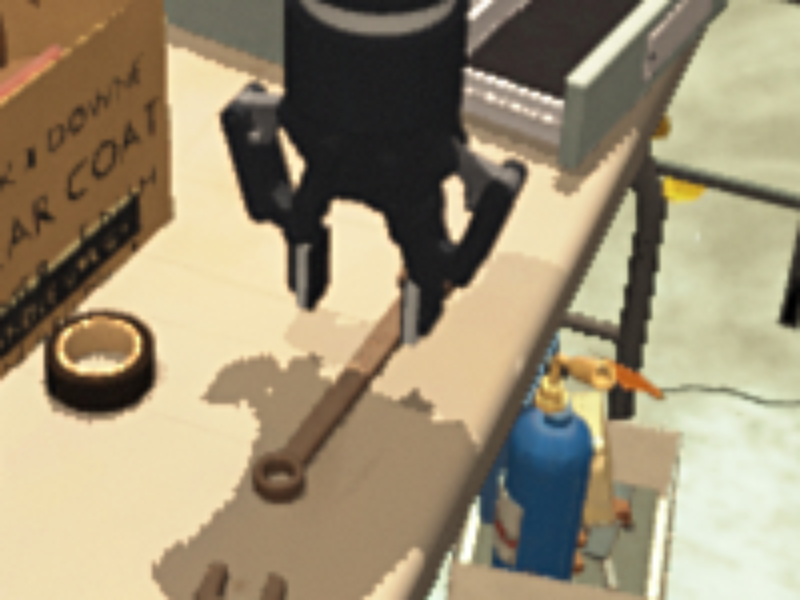

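Fingers straddle the shank at (355,320) in the crop, and the tape is clear. Closing.

>>> send_rows --moves "0 0 0.001 0 0 0;0 0 0.001 0 0 0;0 0 0.001 0 0 0;0 0 0.001 0 0 0;0 0 0.001 0 0 0;0 0 0.001 0 0 0;0 0 0.001 0 0 0" --fingers 0

```text
time_s: 10.05
ee_pos: [0.4561, -0.0104, 0.0022]
eef_rot: [0.728, 0.685, -0.0, -0.0]
ft_force: [0.3, -0.3, -0.1]
finger_gap: -0.002
```

>>> send_rows --moves "0 0 -0.01 0 0 0;0 0 -0.03 0 0 0;0 0 -0.06 0 0 0;0 0 -0.1 0 0 0;0 0 -0.12 0 0 0;0 0 -0.12 0 0 0;0 0 -0.12 0 0 0"

```text
time_s: 10.75
ee_pos: [0.4563, -0.0105, 0.1226]
eef_rot: [0.728, 0.685, 0.0, 0.0]
ft_force: [-0.2, -0.1, 1.1]
finger_gap: 0.002
```

```bash
python3 - <<'E'
from rig import r
from h import *
p=r.grab_frame("side");cv2.imwrite("pics/s5.png",cv2.resize(p["frame"][150:350,230:430,::-1],None,fx=3,fy=3))
p=r.grab_frame("top");cv2.imwrite("pics/t5.png",cv2.resize(p["frame"][200:340,200:390,::-1],None,fx=4,fy=4))
tgt(r,unit(-.143),.12,YAW); tgt(r,unit(-.143),.02,YAW)
E
```

```text
pos [ 0.4548 -0.0101  0.1209] delta [-0.3206  0.0086  0.0007] rot [-0.003 -0.     0.11 ] t 10.85
pos [ 0.4548 -0.0101  0.1209] delta [-0.3207  0.0089  0.1007] rot [-0.003 -0.     0.11 ] t 10.85
```

View pics/s5.png

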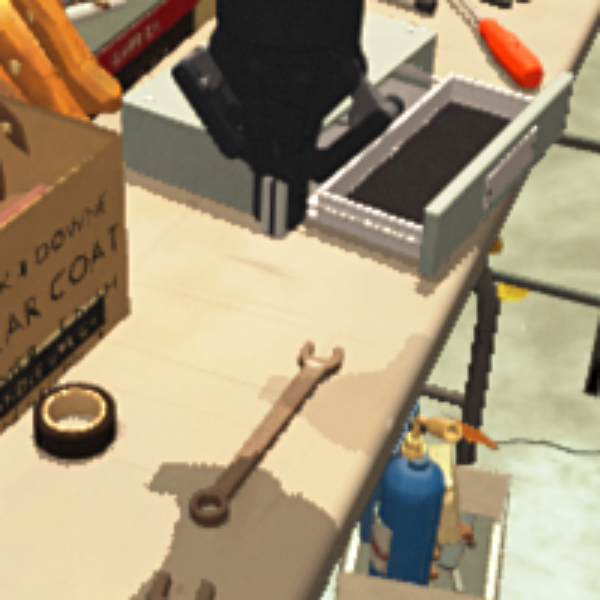

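View pics/t5.png

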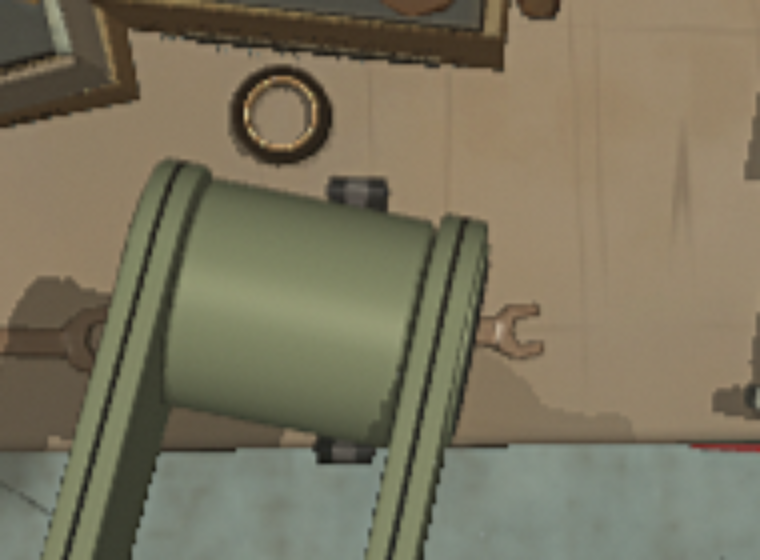

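The grasp missed: the fingers shut on nothing and the spanner still lies on the table at (265,440) in the crop. I'll measure it again along with the fingertips.

```bash
python3 - <<'E'
from rig import r
from h import *
p=r.grab_frame("side")
for uv in((306,276),(332.5,285)):
    for z in(.005,.01,.015): print("tip",uv,z,ray(p,uv,z).round(4))
d=r.masks_of("spanner_short",p)[0]; v,u=np.nonzero(d["mask"])
P=np.array([ray(p,q,.006)[:2] for q in zip(u,v)])
w,E=np.linalg.eigh(np.cov(P.T)); a=E[:,1]*np.sign(E[1,1]); n=np.array([a[1],-a[0]]); s=(P-P.mean(0))@a
print(d["score"],np.degrees(np.arctan2(a[1],a[0])),"ends",P.mean(0)+a*s.min(),P.mean(0)+a*s.max())
for y in(-.03,-.01,0.01,.03):
    k=abs(P[:,1]-y)<.003; print(y,P[k,0].min(),P[k,0].max())
f=p["frame"]; cv2.imwrite("pics/s6.png",cv2.resize(f[230:330,270:370,::-1],None,fx=6,fy=6,interpolation=0))
print(proj(p,np.array([[.4548,-.0101,.1209]])))
E
```

```text
tip (306, 276) 0.005 [ 0.4977 -0.0365  0.005 ]
tip (306, 276) 0.01 [ 0.4954 -0.0311  0.01  ]
tip (306, 276) 0.015 [ 0.4932 -0.0258  0.015 ]
tip (332.5, 285) 0.005 [ 0.4418 -0.0331  0.005 ]
tip (332.5, 285) 0.01 [ 0.44   -0.0278  0.01  ]
tip (332.5, 285) 0.015 [ 0.4382 -0.0224  0.015 ]
0.98 84.43741240117183 ends [ 0.44750408 -0.09099808] [0.46479894 0.08658242]
-0.03 0.4467153578000278 0.4615685555798432
-0.01 0.44985914735929533 0.4638004147179281
0.01 0.4505584737477614 0.4642891650909443
0.03 0.4518939917024809 0.46601186959243973
[[323.6941299  240.29412939]]
```

View pics/s6.png

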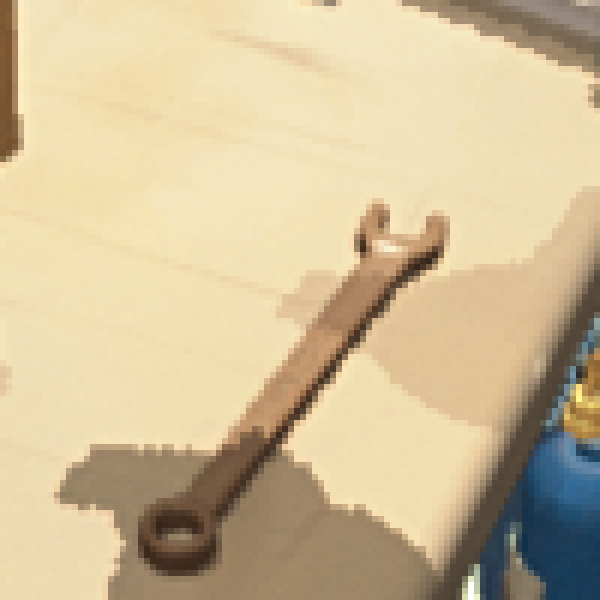

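```bash
python3 - <<'E'
from rig import r
from h import *
p=r.grab_frame("side"); s=r.sense()["ee_pos"]; print(s)
f=p["frame"].copy()
for dz in(0,.01,.02,.03):
    q=proj(p,s+[0,.011,dz]).round().astype(int); print(dz,q); cv2.circle(f,tuple(int(x) for x in q),0,(255,0,0),-1)
print("s2",proj(p,np.array([.4659,-.3328,.0308])),proj(p,np.array([.4659,-.3328,.0508])))
cv2.imwrite("pics/s7.png",cv2.resize(f[180:260,280:380,::-1],None,fx=7,fy=7,interpolation=0))
E
```

```text
[ 0.45487947 -0.01017293  0.12069187]
0 [321 244]
0.01 [321 239]
0.02 [322 234]
0.03 [322 229]
s2 [368.83307458 196.12917431] [369.63439934 188.68486599]
```

View pics/s7.png

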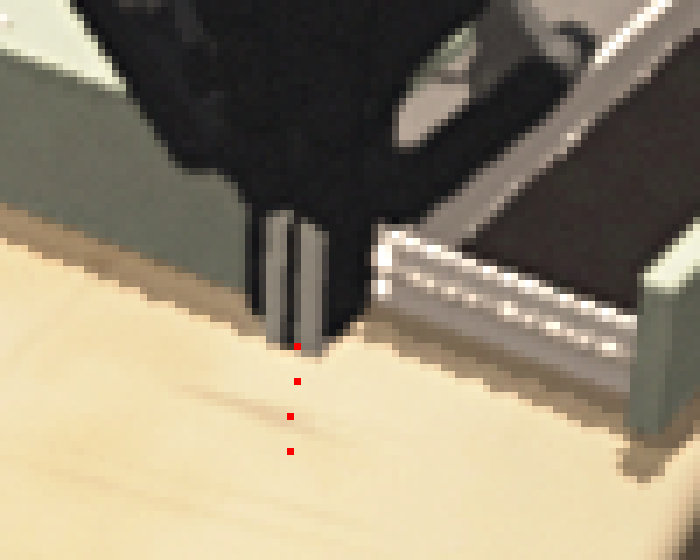

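In the picture the fingertips sit about 25–28 mm above the reported TCP (tip at row ~345 in the crop, where the dz=0.03 mark falls). That explains the miss. I'll settle it by touching the table beside the spanner with closed fingers.

>>> send_rows --moves "0 0.03 0.02 0 0 0;0 0.045 0.05 0 0 0;0 0.045 0.08 0 0 0;0 0.045 0.11 0 0 0;0 0.045 0.12 0 0 0;0 0.045 0.125 0 0 0;0 0.045 0.13 0 0 0;0 0.045 0.13 0 0 0" --fingers 0

```text
time_s: 11.8
ee_pos: [0.5016, -0.0133, -0.0073]
eef_rot: [0.728, 0.685, 0.0, 0.0]
ft_force: [-0.6, -0.3, -0.5]
finger_gap: 0.005
```

>>> send_rows --moves "0 0 0.002 0 0 0;0 0 0.004 0 0 0;0 0 0.004 0 0 0"

```text
time_s: 12.1
ee_pos: [0.5013, -0.0132, -0.0114]
eef_rot: [0.728, 0.685, 0.0, 0.0]
ft_force: [0.4, -0.1, 0.2]
finger_gap: 0.004
```

```bash
python3 - <<'E'
from rig import r
from h import *
p=r.grab_frame("side"); s=r.sense(); print(s["ee_pos"],s["ft_force"])
f=p["frame"];cv2.imwrite("pics/s8.png",cv2.resize(f[220:320,260:380,::-1],None,fx=6,fy=6,interpolation=0))
E
```

```text
[ 0.50130068 -0.01317312 -0.01144201] [ 1.10208879 -0.9275393  -0.48275087]
```

View pics/s8.png

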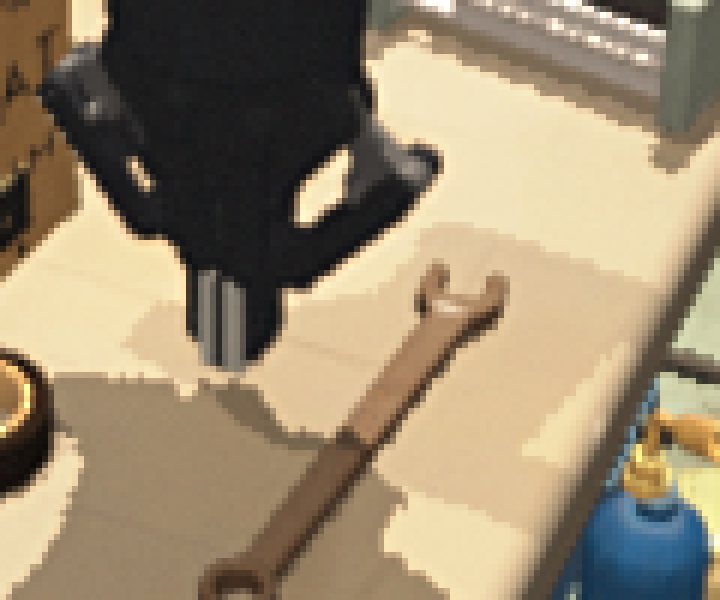

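The reported z is −0.011 with no contact, so the offset is real. Continuing down in small steps.

>>> send_rows --moves "0 0 0.002 0 0 0;0 0 0.004 0 0 0;0 0 0.004 0 0 0"

```text
time_s: 12.45
ee_pos: [0.5007, -0.0131, -0.0162]
eef_rot: [0.728, 0.685, -0.0, -0.0]
ft_force: [-1.0, 0.1, 0.6]
finger_gap: 0.001
```

>>> send_rows --moves "0 0 0.002 0 0 0;0 0 0.003 0 0 0;0 0 0.003 0 0 0"

```text
time_s: 12.75
ee_pos: [0.5008, -0.0131, -0.0191]
eef_rot: [0.728, 0.685, -0.0, -0.0]
ft_force: [0.8, -0.8, -0.6]
finger_gap: 0.003
```

>>> send_rows --moves "0 0 0.001 0 0 0;0 0 0.002 0 0 0;0 0 0.002 0 0 0"

```text
time_s: 13.05
ee_pos: [0.5009, -0.0131, -0.021]
eef_rot: [0.728, 0.685, -0.0, -0.0]
ft_force: [-0.6, -0.2, 0.1]
finger_gap: 0.001
```

>>> send_rows --moves "0 0 0.001 0 0 0;0 0 0.002 0 0 0;0 0 0.002 0 0 0"

```text
time_s: 13.35
ee_pos: [0.5009, -0.0131, -0.023]
eef_rot: [0.728, 0.685, -0.0, -0.0]
ft_force: [-0.2, -0.5, 0.6]
finger_gap: 0.003
```

>>> send_rows --moves "0 0 0.001 0 0 0;0 0 0.002 0 0 0;0 0 0.002 0 0 0"

```text
time_s: 13.65
ee_pos: [0.5009, -0.0131, -0.025]
eef_rot: [0.728, 0.685, -0.0, -0.0]
ft_force: [-0.6, -0.3, 0.3]
finger_gap: 0.002
```

>>> send_rows --moves "0 0 0.001 0 0 0;0 0 0.002 0 0 0;0 0 0.002 0 0 0"

```text
time_s: 13.95
ee_pos: [0.501, -0.0132, -0.0269]
eef_rot: [0.728, 0.685, -0.0, -0.0]
ft_force: [-0.0, -0.8, -0.7]
finger_gap: -0.001
```

>>> send_rows --moves "0 0 0.001 0 0 0;0 0 0.001 0 0 0"

```text
time_s: 14.15
ee_pos: [0.5011, -0.0132, -0.027]
eef_rot: [0.728, 0.685, -0.0, -0.0]
ft_force: [-2.6, 0.6, 7.0]
finger_gap: -0.0
```

Table contact comes at reported z ≈ −0.027, so the tips end 27 mm short of the reported TCP. Correcting for that and grasping again.

>>> send_rows --moves "0 0 -0.02 0 0 0;0 0 -0.04 0 0 0;0.004 -0.02 -0.04 0 0 0;0.008 -0.044 -0.04 0 0 -0.03;0.008 -0.044 -0.04 0 0 -0.03;0.008 -0.044 -0.03 0 0 -0.03;0.008 -0.044 -0.02 0 0 -0.03;0.008 -0.044 -0.01 0 0 -0.03;0.008 -0.044 -0.004 0 0 -0.03;0.008 -0.044 -0.004 0 0 -0.03" --fingers 0.038

```text
time_s: 15.15
ee_pos: [0.4565, -0.0024, -0.0254]
eef_rot: [0.718, 0.696, -0.001, -0.001]
ft_force: [-0.7, -0.6, 0.3]
finger_gap: 0.446
```

```bash
python3 - <<'E'
from rig import r
from h import *
p=r.grab_frame("side"); s=r.sense(); print(s["ee_pos"],s["ft_force"])
f=p["frame"];cv2.imwrite("pics/s9.png",cv2.resize(f[220:320,260:380,::-1],None,fx=6,fy=6,interpolation=0))
E
```

```text
[ 0.45708366 -0.0024438  -0.02476563] [ 0.23991762 -0.48471874 -0.46635903]
```

View pics/s9.png

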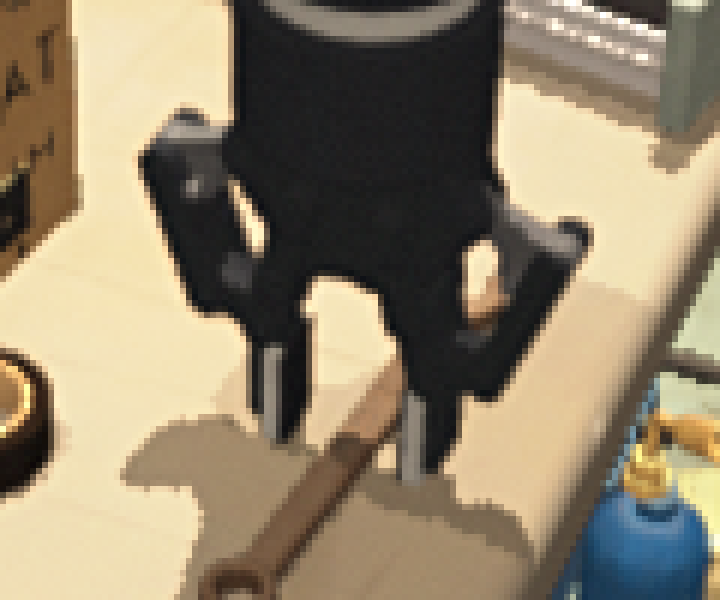

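Fingers straddle the shank at (360,420) in the crop, now near the table. I'll undo the small wrong turn, drop 2 mm and close.

>>> send_rows --moves "0 0 0 0 0 0.04;0 0 0.002 0 0 0.04;0 0 0.002 0 0 0.04"

```text
time_s: 15.5
ee_pos: [0.4578, -0.0025, -0.0258]
eef_rot: [0.732, 0.682, 0.0, 0.0]
ft_force: [-0.3, 0.6, 0.2]
finger_gap: 0.445
```

>>> send_rows --moves "0 0 0 0 0 0;0 0 0 0 0 0;0 0 0 0 0 0;0 0 0 0 0 0;0 0 0 0 0 0;0 0 0 0 0 0" --fingers 0

```text
time_s: 16.1
ee_pos: [0.4578, -0.0025, -0.0255]
eef_rot: [0.732, 0.682, 0.0, 0.0]
ft_force: [-1.3, -0.4, 5.7]
finger_gap: 0.147
```

>>> send_rows --moves "0 0 -0.01 0 0 0;0 0 -0.03 0 0 0;0 0 -0.06 0 0 0;0 0 -0.1 0 0 0;0 0 -0.13 0 0 0;0 0 -0.13 0 0 0;0 0 -0.13 0 0 0"

```text
time_s: 16.8
ee_pos: [0.4578, -0.0025, 0.1046]
eef_rot: [0.732, 0.682, 0.0, 0.001]
ft_force: [-0.9, -0.1, -1.3]
finger_gap: 0.146
```

```bash
python3 - <<'E'
from rig import r
from h import *
p=r.grab_frame("side"); s=r.sense(); print(s["ee_pos"],s["ft_force"],s["finger_gap"])
f=p["frame"];cv2.imwrite("pics/s10.png",cv2.resize(f[150:320,240:410,::-1],None,fx=3.5,fy=3.5))
tgt(r,unit(-.143),.105,YAW); 
E
```

```text
[ 0.4565093  -0.00227653  0.1032733 ] [-0.43855898 -0.45914005 -1.67265246] 0.14705214890613122
pos [ 0.4565 -0.0023  0.1033] delta [-0.3285  0.0106 -0.0018] rot [-0.002 -0.     0.1  ] t 16.85
```

View pics/s10.png

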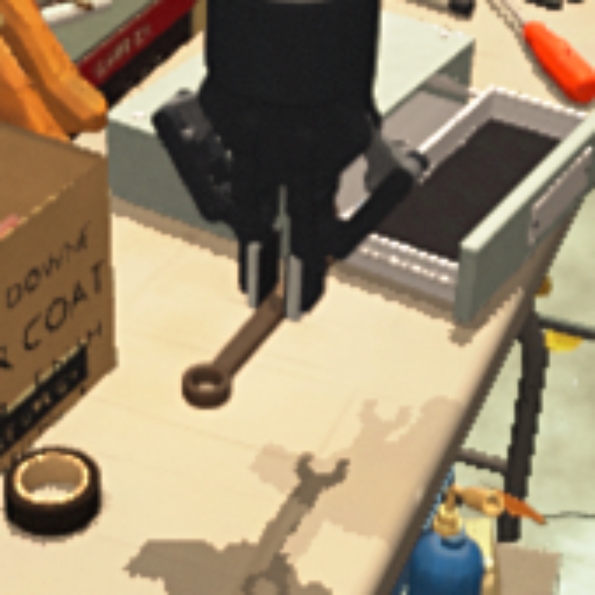

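The spanner is held level at about (240,340) in the crop. Carrying it over the drawer.

>>> send_rows --moves "-0.03 0.001 -0.002 0 0 0.01;-0.07 0.002 -0.002 0 0 0.02;-0.115 0.004 -0.002 0 0 0.04;-0.16 0.005 -0.002 0 0 0.06;-0.205 0.007 -0.002 0 0 0.08;-0.25 0.008 -0.002 0 0 0.1;-0.29 0.01 -0.002 0 0 0.1;-0.32 0.011 -0.002 0 0 0.1;-0.329 0.011 -0.002 0 0 0.1;-0.329 0.011 -0.002 0 0 0.1"

```text
time_s: 17.85
ee_pos: [0.4438, -0.3313, 0.1039]
eef_rot: [0.766, 0.643, -0.0, -0.002]
ft_force: [0.2, -0.2, -1.2]
finger_gap: 0.147
```

```bash
python3 - <<'E'
from rig import r
from h import *
p=r.grab_frame("side"); s=r.sense(); print(s["ee_pos"],s["ft_force"],s["finger_gap"])
f=p["frame"];cv2.imwrite("pics/s11.png",cv2.resize(f[120:270,270:440,::-1],None,fx=3.5,fy=3.5))
p=r.grab_frame("top")
f=p["frame"];cv2.imwrite("pics/t11.png",cv2.resize(f[150:340,360:550,::-1],None,fx=3,fy=3))
tgt(r,unit(-.143),-.012,YAW); 
E
```

```text
[ 0.44403715 -0.33002366  0.10411152] [-0.29243249  0.93896188 -1.07563739] 0.15128303165262258
pos [ 0.4443 -0.3294  0.1045] delta [-0.0017  0.      0.1165] rot [-0.003 -0.003  0.   ] t 17.95
```

View pics/s11.png

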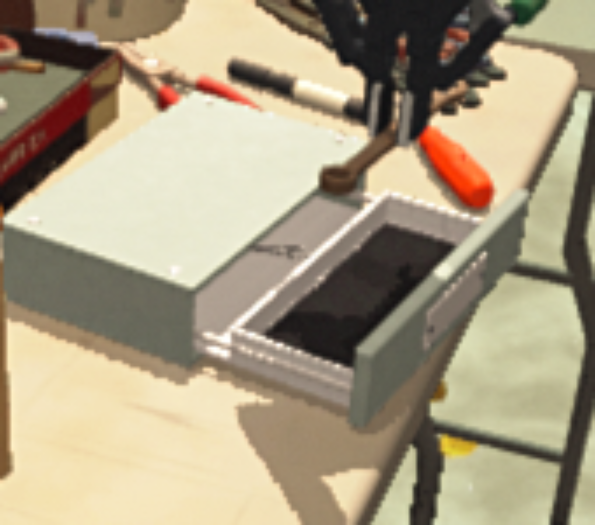

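View pics/t11.png

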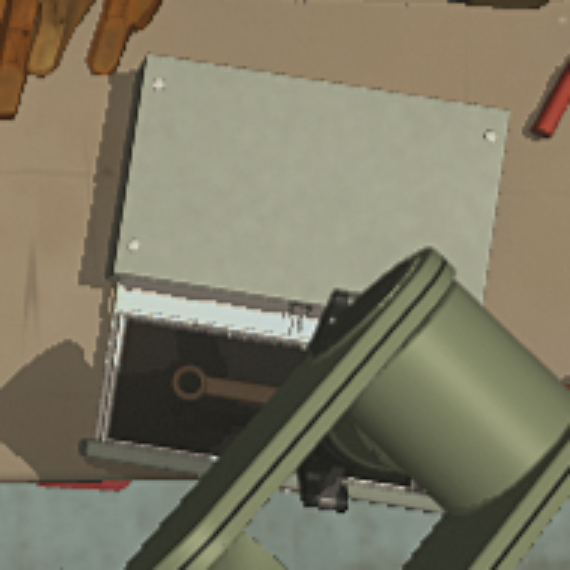

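The spanner is parallel to the drawer and centred over it: ring at (190,382) in the top crop, shank along the middle. Lowering it.

>>> send_rows --moves "-0.001 0 0.03 0 0 0;-0.001 0 0.06 0 0 0;-0.001 0 0.08 0 0 0;-0.001 0 0.095 0 0 0;-0.001 0 0.105 0 0 0;-0.001 0 0.108 0 0 0;-0.001 0 0.11 0 0 0;-0.001 0 0.11 0 0 0"

```text
time_s: 18.75
ee_pos: [0.4457, -0.3329, -0.0031]
eef_rot: [0.765, 0.644, 0.0, 0.001]
ft_force: [0.1, -0.5, -0.8]
finger_gap: 0.146
```

>>> send_rows --moves "0 0 0.002 0 0 0;0 0 0.004 0 0 0;0 0 0.005 0 0 0;0 0 0.005 0 0 0"

```text
time_s: 19.15
ee_pos: [0.445, -0.3324, -0.0089]
eef_rot: [0.765, 0.644, -0.0, -0.0]
ft_force: [-0.4, 1.4, -1.6]
finger_gap: 0.149
```

>>> send_rows --moves "0 0 0.001 0 0 0;0 0 0.002 0 0 0;0 0 0.003 0 0 0;0 0 0.003 0 0 0"

```text
time_s: 19.55
ee_pos: [0.445, -0.3323, -0.012]
eef_rot: [0.765, 0.644, -0.0, -0.0]
ft_force: [-1.2, -0.1, -1.3]
finger_gap: 0.153
```

>>> send_rows --moves "0 0 0.001 0 0 0;0 0 0.001 0 0 0;0 0 0.001 0 0 0"

```text
time_s: 19.85
ee_pos: [0.4451, -0.3324, -0.0128]
eef_rot: [0.765, 0.644, 0.0, -0.0]
ft_force: [0.2, 1.1, -1.9]
finger_gap: 0.154
```

>>> send_rows --moves "0 0 0.001 0 0 0;0 0 0.001 0 0 0;0 0 0.001 0 0 0"

```text
time_s: 20.15
ee_pos: [0.4453, -0.3326, -0.0135]
eef_rot: [0.765, 0.644, 0.0, 0.0]
ft_force: [-0.3, 1.3, 2.5]
finger_gap: 0.146
```

Light contact with the floor. Opening to about 30 mm and rising.

>>> send_rows --moves "0 0 0 0 0 0;0 0 0 0 0 0;0 0 -0.005 0 0 0;0 0 -0.02 0 0 0;0 0 -0.05 0 0 0;0 0 -0.09 0 0 0;0 0 -0.12 0 0 0;0 0 -0.12 0 0 0" --fingers 0.032

```text
time_s: 20.95
ee_pos: [0.4488, -0.3361, 0.1135]
eef_rot: [0.765, 0.644, 0.001, 0.007]
ft_force: [-0.4, 0.2, 1.1]
finger_gap: 0.373
```

```bash
python3 - <<'E'
from rig import r
from h import *
p=r.grab_frame("side"); s=r.sense(); print(s["ee_pos"],s["ft_force"],s["finger_gap"])
f=p["frame"];cv2.imwrite("pics/s12.png",cv2.resize(f[120:270,270:440,::-1],None,fx=3.5,fy=3.5))
tgt(r,unit(-.245),.09,YAW);tgt(r,unit(-.245),.005,YAW)
E
```

```text
[ 0.44727811 -0.33458891  0.1106545 ] [ 0.01108827  0.65249514 -0.36264919] 0.3754243299620991
pos [ 0.4473 -0.3346  0.1107] delta [ 0.0034 -0.1062  0.0199] rot [0.007 0.005 0.   ] t 21.0
pos [ 0.4473 -0.3346  0.1107] delta [ 0.0038 -0.1068  0.1049] rot [0.007 0.005 0.   ] t 21.0
```

View pics/s12.png

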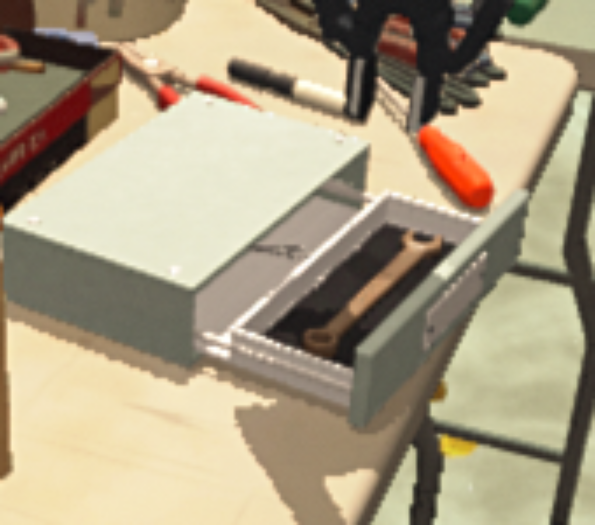

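The spanner lies flat inside the drawer, from (320,340) to (425,240) in the crop. Moving to in front of the plate with the fingers shut.

>>> send_rows --moves "0.003 -0.03 0 0 0 0;0.003 -0.07 0 0 0 0;0.003 -0.105 0 0 0 0;0.003 -0.115 0 0 0 0;0.003 -0.115 0.03 0 0 0;0.003 -0.115 0.07 0 0 0;0.003 -0.115 0.1 0 0 0;0.003 -0.115 0.11 0 0 0;0.003 -0.115 0.11 0 0 0" --fingers 0

```text
time_s: 21.9
ee_pos: [0.3314, -0.3084, -0.0054]
eef_rot: [0.765, 0.644, 0.0, -0.002]
ft_force: [-0.1, -0.5, -0.1]
finger_gap: 0.002
```

```bash
python3 - <<'E'
from rig import r
from h import *
p=r.grab_frame("side"); s=r.sense(); print(s["ee_pos"],s["ft_force"],s["finger_gap"])
f=p["frame"];cv2.imwrite("pics/s13.png",cv2.resize(f[120:270,270:440,::-1],None,fx=3.5,fy=3.5))
tgt(r,unit(-.215),.001,YAW);tgt(r,unit(-.115),.001,YAW)
E
```

```text
[ 0.33240142 -0.30982478 -0.00396516] [-0.68914937  0.78761184  1.27627107] -0.0013459850402741849
pos [ 0.3324 -0.3098 -0.004 ] delta [-0.0016  0.0413 -0.005 ] rot [-0.001 -0.001  0.   ] t 21.95
pos [ 0.3324 -0.3098 -0.004 ] delta [-0.0016  0.1413 -0.0051] rot [-0.001 -0.001  0.   ] t 21.95
```

View pics/s13.png

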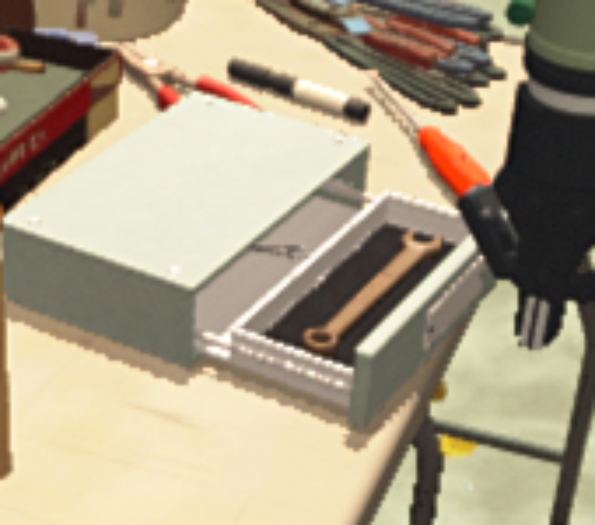

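>>> send_rows --moves "-0.001 0 -0.006 0 0 0;-0.001 0.01 -0.006 0 0 0;-0.001 0.02 -0.006 0 0 0;-0.001 0.027 -0.006 0 0 0;-0.001 0.033 -0.006 0 0 0;-0.001 0.039 -0.006 0 0 0;-0.001 0.045 -0.006 0 0 0;-0.001 0.051 -0.006 0 0 0;-0.001 0.057 -0.006 0 0 0;-0.001 0.063 -0.006 0 0 0"

```text
time_s: 22.95
ee_pos: [0.3941, -0.3214, 0.002]
eef_rot: [0.765, 0.644, -0.0, -0.001]
ft_force: [-3.3, 0.4, 1.7]
finger_gap: 0.001
```

```bash
python3 - <<'E'
from rig import r
from h import *
p=r.grab_frame("side"); s=r.sense(); print(s["ee_pos"],s["ft_force"],s["finger_gap"],(s["ee_pos"][:2]-C)@U)
f=p["frame"];cv2.imwrite("pics/s14.png",cv2.resize(f[120:270,270:440,::-1],None,fx=3.5,fy=3.5))
E
```

```text
[ 0.39532724 -0.32185129  0.00216606] [-0.59888824  0.34706613 -0.98722794] 0.0047264769486909655 -0.19225163750106586
```

View pics/s14.png

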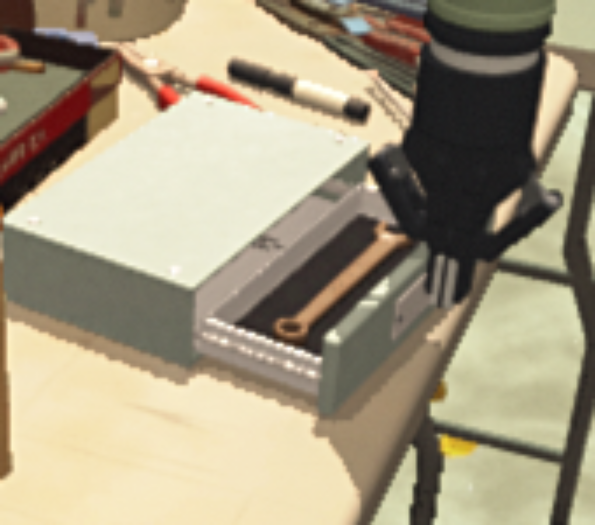

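The fingers push on the plate at (430,290) in the crop and the drawer is moving in. Continuing.

>>> send_rows --moves "0 0.008 0 0 0 0;0 0.016 0 0 0 0;0 0.024 0 0 0 0;0 0.032 0 0 0 0;0 0.04 0 0 0 0;0 0.048 0 0 0 0;0 0.056 0 0 0 0;0 0.064 0 0 0 0;0 0.07 0 0 0 0;0 0.076 0 0 0 0"

```text
time_s: 24.0
ee_pos: [0.4691, -0.3346, 0.0019]
eef_rot: [0.765, 0.644, -0.0, -0.001]
ft_force: [-6.3, -0.9, -0.1]
finger_gap: -0.003
```

>>> send_rows --moves "0 0.002 0 0 0 0;0 0.004 0 0 0 0;0 0.006 0 0 0 0;0 0.008 0 0 0 0;0 0.01 0 0 0 0;0 0.01 0 0 0 0"

```text
time_s: 24.6
ee_pos: [0.4789, -0.3363, 0.002]
eef_rot: [0.765, 0.644, -0.0, -0.0]
ft_force: [-3.0, -1.8, -1.4]
finger_gap: -0.003
```

```bash
python3 - <<'E'
from rig import r
from h import *
s=r.sense(); print(s["ee_pos"],s["ft_force"],s["finger_gap"],(s["ee_pos"][:2]-C)@U)
E
```

```text
[ 0.47894306 -0.33632504  0.00198053] [-2.9770199  -1.76661253 -1.35493556] -0.0025243916161293827 -0.10739237926942252
```

>>> send_rows --moves "0 0.002 0 0 0 0;0 0.004 0 0 0 0;0 0.006 0 0 0 0;0 0.007 0 0 0 0;0 0.007 0 0 0 0"

```text
time_s: 25.1
ee_pos: [0.4799, -0.3364, 0.0019]
eef_rot: [0.765, 0.645, -0.003, -0.005]
ft_force: [-20.1, -0.2, 10.0]
finger_gap: -0.002
```

>>> send_rows --moves "0 0.001 0 0 0 0;0 0.002 0 0 0 0;0 0.002 0 0 0 0"

```text
time_s: 25.4
ee_pos: [0.48, -0.3363, 0.0019]
eef_rot: [0.764, 0.645, -0.005, -0.007]
ft_force: [-24.6, 0.9, 13.8]
finger_gap: 0.0
```

Hard stop at 25 N, but 9 mm short of the earlier TCP reading. Checking the panel gap before letting go.

```bash
python3 - <<'E'
from rig import r
from h import *
p=r.grab_frame("side")
f=p["frame"];cv2.imwrite("pics/s15.png",cv2.resize(f[140:240,280:410,::-1],None,fx=6,fy=6,interpolation=0))
E
```

```text
(no output)
```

View pics/s15.png

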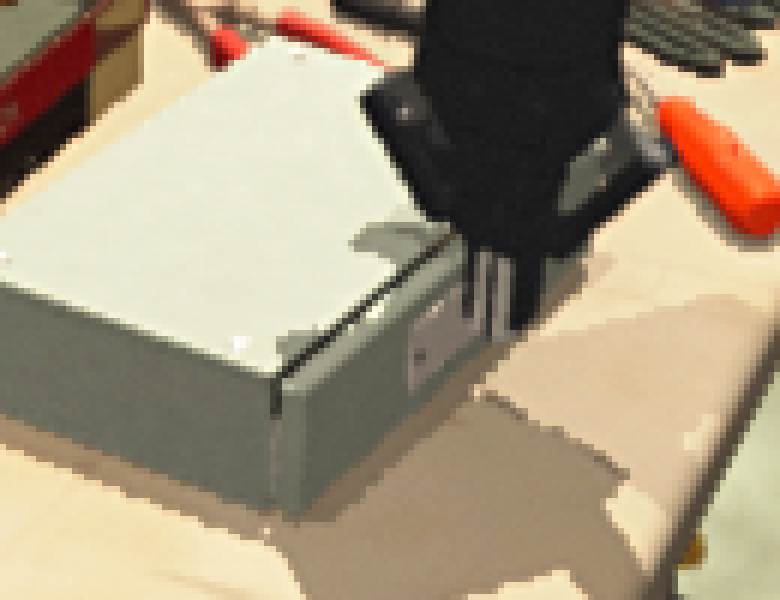

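The panel gap is about 3 mm (black line from (280,375) to (450,240)), which is the end stop. Releasing and backing away.

>>> send_rows --moves "0 -0.004 0 0 0 0;0 -0.008 0 0 0 0;0 -0.014 0 0 0 0;0 -0.02 0 0 0 0;0 -0.04 0 0 0 0;0 -0.07 0 0 0 0;0 -0.1 0 0 0 0;0 -0.13 0 0 0 0;0 -0.14 -0.04 0 0 0;0 -0.14 -0.08 0 0 0"

```text
time_s: 26.45
ee_pos: [0.3487, -0.3124, 0.0822]
eef_rot: [0.765, 0.644, 0.001, -0.001]
ft_force: [1.1, -1.3, 0.7]
finger_gap: 0.002
```

```bash
python3 - <<'E'
from rig import r
from h import *
p=r.grab_frame("side")
f=p["frame"];cv2.imwrite("pics/s16.png",cv2.resize(f[130:400,220:440,::-1],None,fx=2.2,fy=2.2))
p=r.grab_frame("top");f=p["frame"];cv2.imwrite("pics/t16.png",cv2.resize(f[130:330,90:550,::-1],None,fx=1.7,fy=1.7))
for t,z in(("spanner_long",0),("tape_roll",0),("drawer_front",.034)):
    for d in r.spot_point(t,p)[:1]: print(t,d["score"],ray(p,d["point"],z).round(4))
for t in("spanner_short",): print([(d["point"],d["score"]) for d in r.spot_in(t,p)])
s=r.sense(); print(s["ee_pos"],s["ft_force"],s["time_s"])
E
```

```text
spanner_long 0.95 [0.4595 0.2306 0.    ]
tape_roll 0.7 [0.5646 0.0407 0.    ]
[]
[ 0.35017774 -0.31344731  0.08176571] [-0.11598974 -0.30618933 -0.92744735] 26.75
```

View pics/s16.png

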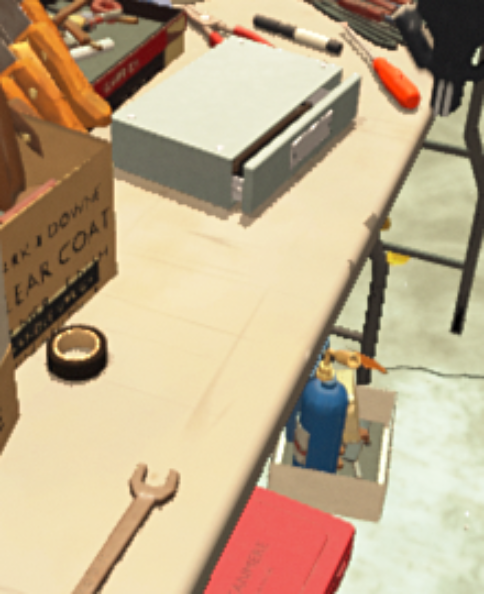

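View pics/t16.png

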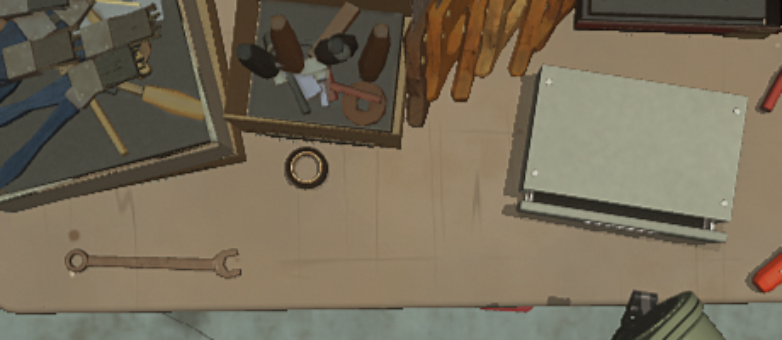

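The drawer is shut with the same 12 mm gap as at the start, and the long spanner and tape are at their original pixels. One short wait and a re-check, then handing in.

>>> send_rows --moves "0 0 0 0 0 0;0 0 0 0 0 0;0 0 0 0 0 0;0 0 0 0 0 0;0 0 0 0 0 0;0 0 0 0 0 0;0 0 0 0 0 0;0 0 0 0 0 0"

```text
time_s: 27.55
ee_pos: [0.3499, -0.314, 0.0822]
eef_rot: [0.765, 0.644, 0.0, 0.0]
ft_force: [-0.1, -0.6, 0.6]
finger_gap: -0.001
```

```bash
python3 - <<'E'
from rig import r
from h import *
a=cv2.imread("pics/top0.png")[:,:,::-1].astype(int)
p=r.grab_frame("top");b=p["frame"].astype(int)
D=abs(a-b).max(2)
for n,(y0,y1,x0,x1) in dict(long=(270,300,120,240),tape=(210,245,250,290),drawer=(240,275,390,530),short=(270,295,245,340)).items():
    print(n,(D[y0:y1,x0:x1]>40).sum())
r.sign_off()
E
```

```text
long 0
tape 0
drawer 0
short 231
the job is handed in; nothing more can be done
```

The job is done and handed in at about 27.6 s. I pressed the drawer front and it popped open. I then laid the short spanner flat inside and pressed the drawer to its end stop until it latched. The arm was backed clear before I handed in.

**Last checks:** About 2 s after I let go, the top view showed no changed pixels against the first picture at the drawer, the long spanner or the tape. The short spanner was gone from the table, and I had seen it flat in the drawer before closing.

**What failed or disagreed:**
- **First grasp missed:** the fingertips end about 27 mm short of the reported TCP. I confirmed this by touching the table, corrected for it, and the second grasp held.
- **First press was high:** it was made before that correction, so it probably landed near the top edge of the panel rather than on the push plate. It still released the drawer.
- **Closing press stopped early:** the TCP reading stopped 9 mm short of the first press. The picture showed the 3 mm end-stop gap, so I released it there. Peak force was about 28 N.
- **Network reading of the long spanner:** its last position was about 8 mm off the first one. The picture comparison showed it had not moved.

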